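# Jack up the seam press plate and hold it open

## Robot

A 7-joint arm with a two-finger parallel gripper is mounted at the origin on a cart in front of the work surface, level with it; the furniture and walls round the work are solid. World frame = base frame: x ahead of the robot, y to its left, z up, the work surface at z = 0. Lengths are in m, angles in rad, forces in N, time in s.
With the tool pointing down it reaches from about 0.4 to 0.875 m from the base axis. Payload 19.3 kg.
Tool frame: the origin (TCP) lies midway between the tips of the shut fingers; the grasp point (between the pads) lies 19 mm behind it; z points along the fingers, y is the line along which they close (so a half turn about z gives the same grasp; the last joint's range is limited). The gripper opens to 85 mm and grips with 20 to 120 N. Pads are 22 mm wide; open, the fingers measure 114 mm over their backs; the gripper's body (76 mm by 85 mm) begins 54 mm behind the grasp point. The pads swing forward as they close: fully open they stand 13 mm farther back than shut.
Start: joints at [-1.29, 0.521, -0.036, 1.599, 0.021, 1.021, -0.113], TCP at [0.215, 0.587, 0.231] pointing down, gripper open.
Joint ranges: [-2.91, 2.91], [-0.3, 2.13], [-1.5, 1.42], [0.17, 2.43], [-1.26, 4.41], [0.16, 1.93], [-2.52, 2.52]. Speed limits (rad/s): [1.89, 1.89, 2.39, 2.39, 3.01, 3.01, 3.01].

## Interface

Orientations are given as [roll, pitch, yaw] about the fixed x, y, z axes, in that order (R = Rz(yaw) Ry(pitch) Rx(roll)).
In Python, from rig import robot, eyes, order gives the robot as it stands.
- The arm moves only by the tool play_rows, never from a script. Its argument "series" is a list of rows, each a list of 7 numbers: the turn, a rotation vector about the tool's x, y, z normalised to -1 to 1, where 1 is 0.5 rad, then the shift along the tool's x, y, z normalised to -1 to 1, where 1 is 25 cm, then the closure, from 0 (fully open) to 1 (shut). In form: [[rx, ry, rz, x, y, z, gripper], ...]. A call has exactly 5 rows; each row is the pose to reach, as a shift and turn from the pose commanded when the call began, along the tool's axes at that moment; what a row does not reach only later rows make up. A row lasts 1/10 s, in which the tool goes at most 50 mm and 8.59 degrees, less where a joint would pass 70% of its speed; a pose out of reach is approached as far as the arm can. A call with a number of a shift or a turn outside -1 to 1 is refused whole. A call with a gripper value outside its range is refused whole. The fingers move at their own pace and stop on an object; "squeeze" is the grip in N (left out, the last holds). Time passes only in rows, so rows that repeat a pose let the fingers close, or fill a call up. It gives the time, the measured TCP pose, the force, the opening and the grip force at its end, in the units of the state.
- robot.state(): the state, without advancing time (a new reading comes with each control period).
- eyes.camera(name): name is "scene" or "top" or "wrist"; returns (picture, depth): 384x512x3 uint8, red, green, blue; 384x512 float32, m along the optical axis (not along the pixel's ray), 0 where there is no reading.
- eyes.camera_params(name): a dict with "intrinsics" (3x3 intrinsics, pixels), "R" (3x3) and "t" (3): a world point X has camera coordinates R X + t. Camera axes: x right, y down, z forward; pixel columns grow to the right and rows downward; lengths in m; the calibration is good to about 2 mm. A picture is of the moment at which its call begins: read the wrist's pose just before it. camera_params takes no time and is no camera call; for the wrist camera it gives the pose at the moment of the call.
- order.finish_job(): hands the job in; it is judged then, once.
The state is a dict: "t": time; "joints": joint angles; "qvel": joint speeds; "joint_efforts": joint torques, N m; "eef_pos": TCP position; "tcp_rot": TCP orientation; "wrist_force": force on the tool from outside, world axes, zero at the start; "ft_torque": the same for the moment, N m; "gripper_width": finger opening in m; "grip_force": force on a finger pad.
Only numpy, scipy, OpenCV 4.12 (cv2) and the standard library are available. Lean on these libraries where they do the work, as an engineer would, in place of code of your own. Each camera call takes 0.05 s, during which the arm holds its last target. There are 200 camera calls.

## Task

Stand the small lever jack on the table in front of the seam press, with its domed saddle centred under the round lift pad on the press plate's front lug, and let go of it. Then push the jack's handle all the way down so that the saddle lifts the plate, and finish while still holding the handle down with the plate raised. Do not raise the plate by hand, and leave the other things where they are.

Things in the scene. Friction and masses are not known exactly. Their poses are not given: they have to be found in the camera images.
- press: Seam press fixed to the table: grey bed 165 mm deep (x), 200 mm wide (y), topped by a hinged aluminium plate. Origin on the table straight below the lift pad; z up, x from the front towards the hinge. The bed's front face is at x = 50 mm; under the lug in front of it is open space. The plate hinges 200 mm behind the pad and falls shut by its weight (6 to 12 N at the pad).
- lift_pad (a point): Centre of the underside of the lift pad, a rubber disc of 50 mm diameter facing down under the round end (56 mm wide) of the steel lug on the plate's front edge. 66 mm above the table with the plate shut; the lug's top at 87 mm carries a bolt head 5 mm high, right over the pad. The lug ends 28 mm in front of the pad's centre. A full stroke of the centred jack raises the pad about 24 mm.
- jack: Loose lever jack, about 0.7 kg. Origin at the underside of its foot, straight below the pivot; z up, x from the handle end to the saddle end, y across. Foot plate 200 mm long (x = -113 to 87 mm), 76 mm wide, 10 mm thick. At the pivot stand two upright cheeks, together 44 mm across y, 42 mm long in x, up to z = 82 mm: grasp it there across y from above. The pivot is at z = 60 mm.
- jack_grip (a point): Middle of the jack's cheeks, 58 mm above the underside of the foot (24 mm below the cheeks' top): grasp point, 44 mm wide across the jack's y. Its x, y, z axes are those of the jack.
- saddle (a point): Centre of the jack's saddle, a steel ball of 14 mm radius on the lever's front end, 67 mm ahead (+x) of the pivot and 42 mm above the table with the lever at rest. The saddle's top is 14 mm above this point, thus 10 mm below the shut lift pad when the jack stands on the table. A full stroke raises it about 34 mm.
- handle (a point): Point on the axis of the jack's rubber handle grip where it is best pressed: a round bar of 24 mm diameter, about 86 mm long with its round ends, this point 39 mm from its rear end. With the lever at rest it is 107 mm behind (-x) the pivot and 103 mm above the table, the grip sloping up away from the pivot by 0.38 rad; fully down it is 114 mm behind the pivot and 46 mm above the table.
- jack_lever (a joint): Lever of the jack (rad): 0 at rest with the handle up, grows as the handle is pushed down, stop at 0.5. A weak spring returns it. Pushing it down takes about 2 N before the saddle meets the pad and 5 to 11 N at the handle point while lifting.
- tape_masking: Bystander: roll of masking tape lying flat, 92 mm diameter, 24 mm high; origin at the centre of its underside. Stays where it is.
- wood_block: Bystander: wooden block 42 x 105 x 28 mm; origin at the centre of its underside. Stays where it is.
- steel_weight: Bystander: steel weight with a black knob, 40 x 62 x 51 mm; origin at the centre of its underside. Stays where it is.

How it is judged:
By the outcome, as a careful person would: the job done as asked, in the order asked, and still so for the second after the job is handed in, while the arm keeps its last pose, push and grip.
It also fails if it takes over 45 s, if anything falls off the work surface, if the arm or the gripper's body presses on something with over 40 N, if the wrist force passes 120 N, or if a joint passes its speed limit or range.

## Working session

There is one attempt and no reset: what is moved stays moved. The work goes in short steps, Python scripts to look and compute and a tool call to move; the robot and the scene stay as the last step left them, time stands still between calls to the robot, and variables do not carry over. Pictures are saved under pics/ and viewed, at most 10 in all, crops included, and the job is handed in when it is done.

Besides the shell and the picture viewer there is one more tool, called after "Request:" by a JSON object that holds its "name" and its "arguments", one argument or row to a line. play_rows: Moves the arm, as the interface text tells. Scaled input: -1 to 1 covers 25 cm each way for a shift and 0.5 rad each way for a turn. Its arguments: {"type":"object","properties":{"series":{"type":"array","items":{"type":"array","items":{"type":"number","minimum":-1,"maximum":1}}},"squeeze":{"type":"number"}},"required":["series"]}

```bash
mkdir -p pics
cat > h.py <<'E'
import numpy as np, cv2
from rig import robot, eyes, order
from scipy.spatial.transform import Rotation as Ro
def snap(name,fn,crop=None,scale=1):
    p=eyes.camera_params(name); im,d=eyes.camera(name)
    np.savez('pics/'+fn+'.npz',im=im,d=d,K=p['intrinsics'],R=p['R'],t=p['t'])
    save(fn,fn,crop,scale)
def save(src,fn,crop=None,scale=1):
    im=np.load('pics/'+src+'.npz')['im']
    if crop: im=im[crop[1]:crop[3],crop[0]:crop[2]]
    im=cv2.resize(im,None,fx=scale,fy=scale,interpolation=cv2.INTER_CUBIC)
    cv2.imwrite('pics/'+fn+'.png',im[...,::-1])
def cloud(fn):
    f=np.load('pics/'+fn+'.npz'); d=f['d']; v,u=np.mgrid[:384,:512]
    c=np.stack([u,v,np.ones_like(u)],-1)@np.linalg.inv(f['K']).T*d[...,None]
    return (c-f['t'])@f['R'], d>0
def pt(fn,u,v,z):
    f=np.load('pics/'+fn+'.npz'); r=f['R'].T@np.linalg.inv(f['K'])@[u,v,1]; c=-f['R'].T@f['t']
    return c+r*(z-c[2])/r[2]
def st():
    s=robot.state(); print({k:np.round(s[k],3).tolist() for k in ['t','joints','eef_pos','tcp_rot','wrist_force','gripper_width','grip_force']}); return s
def Rt(s): return Ro.from_euler('xyz',s['tcp_rot'])
E
python3 - <<'E'
from h import *
st(); snap('top','top0'); snap('scene','sc0')
for n in ['top0','sc0']:
    f=np.load(f'pics/{n}.npz'); print(-f['R'].T@f['t'],f['R'].round(2).tolist(),f['K'].round(1).tolist())
E
```

```text
{'t': 0.0, 'joints': [-1.29, 0.522, -0.036, 1.6, 0.021, 1.021, -0.113], 'eef_pos': [0.215, 0.587, 0.231], 'tcp_rot': [-3.14, 0.0, 2.791], 'wrist_force': [0.384, 0.615, -0.148], 'gripper_width': 0.085, 'grip_force': 0.0}
[0.39069794 0.03140508 1.51482618] [[-0.01, -1.0, 0.0], [-0.99, 0.01, -0.1], [0.1, -0.0, -0.99]] [[477.3, 0.0, 252.1], [0.0, 477.3, 190.9], [0.0, 0.0, 1.0]]
[-0.04008304 -0.88691358  0.67830522] [[0.83, -0.56, -0.01], [-0.28, -0.38, -0.88], [0.49, 0.73, -0.47]] [[381.6, 0.0, 260.0], [0.0, 381.6, 193.6], [0.0, 0.0, 1.0]]
```

View pics/top0.png

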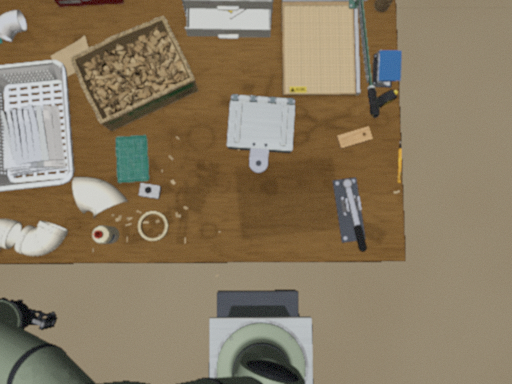

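View pics/sc0.png

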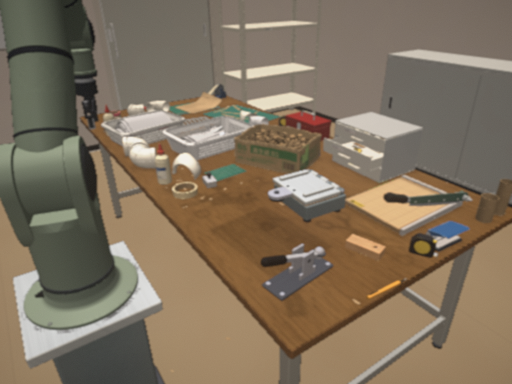

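The top view shows the press lug's bolt near (259,160). The jack is at about (350,210), with its handle towards the robot at (362,245) and its saddle near (348,184). Next I'll enlarge this area and use the depth.

Run:
```python
from h import *
save('top0','topc',(215,85,405,265),4)
P,ok=cloud('top0')
for (u,v) in [(259,167),(259,162),(259,150),(240,100),(290,105),(350,210),(300,220)]: print(u,v,P[v,u].round(3))
# jack foot: z 5..16mm points within region
u0,v0,u1,v1=325,170,385,260
q=P[v0:v1,u0:u1].reshape(-1,3)
for lo,hi in [(.005,.018),(.07,.1)]:
    m=q[(q[:,2]>lo)&(q[:,2]<hi)]; r=cv2.minAreaRect(m[:,:2].astype(np.float32)*1000); print(lo,len(m),r)
```

```text
259 167 [0.609 0.003 0.093]
259 162 [0.624 0.003 0.095]
259 150 [0.663 0.003 0.086]
240 100 [0.818 0.059 0.088]
290 105 [ 0.801 -0.094  0.089]
350 210 [ 0.483 -0.286  0.007]
300 220 [ 0.453 -0.128 -0.003]
0.005 1023 ((469.0694274902344, -299.8961181640625), (186.55859375, 282.60894775390625), 87.84693908691406)
0.07 221 ((463.129638671875, -284.9637756347656), (111.5558090209961, 45.11742401123047), 7.848229885101318)
```

View pics/topc.png

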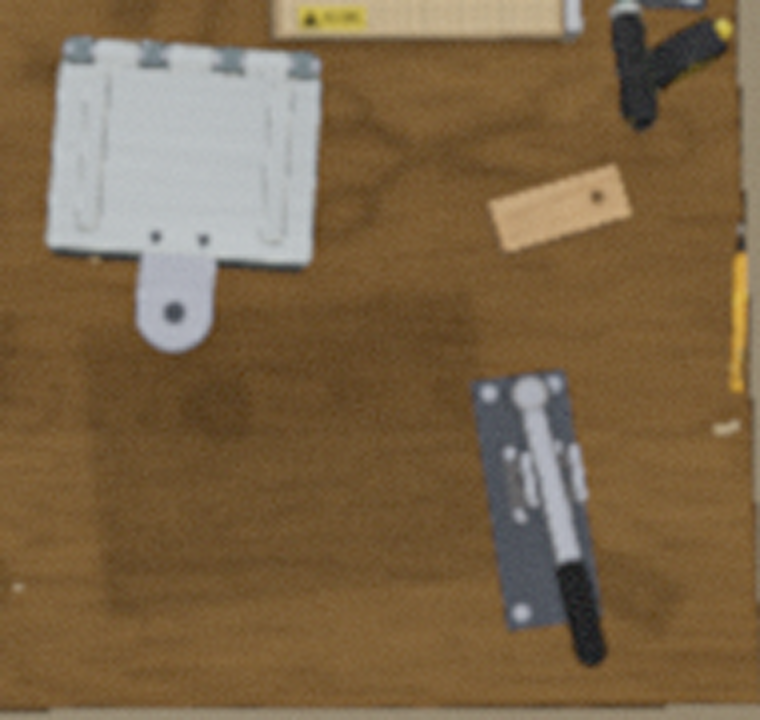

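Run:
```python
from h import *
def c(x,y,z): return pt('top0',215+(x+.5)/4-.5,85+(y+.5)/4-.5,z)
F=[c(*a,.01) for a in [(473,382),(565,373),(510,630),(600,622)]]
for f in F: print(f.round(4))
ctr=sum(F)/4; ax=(F[0]+F[1]-F[2]-F[3])/2; print('foot c',ctr.round(4),'len',np.linalg.norm(ax),'yaw',np.arctan2(ax[1],ax[0]), 'wid',np.linalg.norm(F[0]-F[1]),np.linalg.norm(F[2]-F[3]))
e=ax/np.linalg.norm(ax); print('origin',(ctr+e*.013).round(4),'saddle by foot',(ctr+e*.08).round(4),'saddle img',c(530,393,.056).round(4))
b=c(174,313,.092); print('bolt',b.round(4))
for a,d in [((47,248),(310,262)),((65,38),(322,54))]:
    A,D=c(*a,.086),c(*d,.086); w=A-D; print('press yaw',np.arctan2(-w[0],w[1]),np.linalg.norm(w))
for a,d in [((65,38),(47,248)),((322,54),(310,262))]:
    w=c(*a,.086)-c(*d,.086); print('press yaw side',np.arctan2(w[1],w[0]))
h=c(590,655,.11);print('handle end',h.round(4))
```

```text
[ 0.5785 -0.2331  0.01  ]
[ 0.5853 -0.3065  0.01  ]
[ 0.3824 -0.2573  0.01  ]
[ 0.3881 -0.3282  0.01  ]
foot c [ 0.4836 -0.2813  0.01  ] len 0.19798966166570922 yaw 0.11640181118560029 wid 0.07370706393018606 0.07108411115526542
origin [ 0.4965 -0.2798  0.01  ] saddle by foot [ 0.563 -0.272  0.01 ] saddle img [ 0.564  -0.2687  0.056 ]
bolt [0.6222 0.0056 0.092 ]
press yaw -0.06010835861795441 0.19998949847518496
press yaw -0.06947443158686274 0.1977875448590235
press yaw side -0.08570548758469324
press yaw side -0.07238744370743314
handle end [ 0.3644 -0.2962  0.11  ]
```

```bash
cat >> h.py <<'E'
def plan(wps,start=None,ds=.2,dr=.4):
    """print row numbers [rx,ry,rz,x,y,z] (normalised) for calls from start (x,y,z,yaw) through wps"""
    if start is None:
        s=robot.state(); start=[*s['eef_pos'],s['tcp_rot'][2]]
    a=np.array(start,float)
    for w in wps:
        w=np.array(w,float); d=w-a; d[3]=(d[3]+np.pi)%(2*np.pi)-np.pi
        n=max(1,int(np.ceil(max(np.linalg.norm(d[:3])/ds,abs(d[3])/dr))))
        for i in range(n):
            y=a[3]; e=d/n; c,s_=np.cos(y),np.sin(y)
            print(np.round([0,0,-e[3]/.5,(e[0]*c+e[1]*s_)/.25,(e[0]*s_-e[1]*c)/.25,-e[2]/.25],3).tolist(),'->',(a+e).round(3).tolist()); a=a+e
E
python3 - <<'E'
from h import *
plan([(.47,.35,.26,1.991),(.52,.0,.26,1.0),(.4965,-.28,.26,.116)])
E
```

```text
[0.0, 0.0, 0.8, -0.642, -0.269, -0.058] -> [0.342, 0.468, 0.245, 2.391]
[0.0, 0.0, 0.8, -0.696, 0.002, -0.058] -> [0.47, 0.35, 0.26, 1.991]
[0.0, 0.0, 0.661, -0.453, -0.13, -0.0] -> [0.487, 0.233, 0.26, 1.661]
[0.0, 0.0, 0.661, -0.471, 0.025, -0.0] -> [0.503, 0.117, 0.26, 1.33]
[0.0, 0.0, 0.661, -0.437, 0.176, -0.0] -> [0.52, 0.0, 0.26, 1.0]
[0.0, 0.0, 0.589, -0.331, 0.175, -0.0] -> [0.512, -0.093, 0.26, 0.705]
[0.0, 0.0, 0.589, -0.266, 0.264, -0.0] -> [0.504, -0.187, 0.26, 0.411]
[0.0, 0.0, 0.589, -0.178, 0.33, -0.0] -> [0.496, -0.28, 0.26, 0.116]
```

Request:
{"name": "play_rows", "arguments": {
  "series": [
    [0, 0, 0.8, -0.642, -0.269, -0.058, 0],
    [0, 0, 0.8, -0.642, -0.269, -0.058, 0],
    [0, 0, 0.8, -0.642, -0.269, -0.058, 0],
    [0, 0, 0.8, -0.642, -0.269, -0.058, 0],
    [0, 0, 0.8, -0.642, -0.269, -0.058, 0]
  ]
}}

```text
t: 0.6
eef_pos: [0.3456, 0.4657, 0.2461]
tcp_rot: [3.141, 0.002, 2.385]
wrist_force: [0.4, 1.2, 0.5]
gripper_width: 0.0853
grip_force: 0.0
```

Request:
{"name": "play_rows", "arguments": {
  "series": [
    [0, 0, 0.8, -0.696, 0.002, -0.058, 0],
    [0, 0, 0.8, -0.696, 0.002, -0.058, 0],
    [0, 0, 0.8, -0.696, 0.002, -0.058, 0],
    [0, 0, 0.8, -0.696, 0.002, -0.058, 0],
    [0, 0, 0.8, -0.696, 0.002, -0.058, 0]
  ]
}}

```text
t: 1.1
eef_pos: [0.4723, 0.3477, 0.2604]
tcp_rot: [3.141, 0.001, 1.986]
wrist_force: [-1.0, 0.2, -0.1]
gripper_width: 0.0852
grip_force: 0.0
```

Tracking is good, so I'll continue to above the jack.

Request:
{"name": "play_rows", "arguments": {
  "series": [
    [0, 0, 0.661, -0.453, -0.13, 0, 0],
    [0, 0, 0.661, -0.453, -0.13, 0, 0],
    [0, 0, 0.661, -0.453, -0.13, 0, 0],
    [0, 0, 0.661, -0.453, -0.13, 0, 0],
    [0, 0, 0.661, -0.453, -0.13, 0, 0]
  ]
}}

```text
t: 1.6
eef_pos: [0.4859, 0.2351, 0.2602]
tcp_rot: [-3.141, -0.001, 1.663]
wrist_force: [0.3, 0.6, 0.9]
gripper_width: 0.0857
grip_force: 0.0
```

Request:
{"name": "play_rows", "arguments": {
  "series": [
    [0, 0, 0.661, -0.471, 0.025, 0, 0],
    [0, 0, 0.661, -0.471, 0.025, 0, 0],
    [0, 0, 0.661, -0.471, 0.025, 0, 0],
    [0, 0, 0.661, -0.471, 0.025, 0, 0],
    [0, 0, 0.661, -0.471, 0.025, 0, 0]
  ]
}}

```text
t: 2.1
eef_pos: [0.5031, 0.1188, 0.2601]
tcp_rot: [-3.141, -0.0, 1.333]
wrist_force: [-0.1, 1.2, -0.2]
gripper_width: 0.0853
grip_force: 0.0
```

Request:
{"name": "play_rows", "arguments": {
  "series": [
    [0, 0, 0.661, -0.437, 0.176, 0, 0],
    [0, 0, 0.661, -0.437, 0.176, 0, 0],
    [0, 0, 0.661, -0.437, 0.176, 0, 0],
    [0, 0, 0.661, -0.437, 0.176, 0, 0],
    [0, 0, 0.661, -0.437, 0.176, 0, 0]
  ]
}}

```text
t: 2.6
eef_pos: [0.52, 0.0023, 0.26]
tcp_rot: [-3.141, -0.0, 1.003]
wrist_force: [-1.2, 0.3, -0.1]
gripper_width: 0.0852
grip_force: 0.0
```

Request:
{"name": "play_rows", "arguments": {
  "series": [
    [0, 0, 0.589, -0.331, 0.175, 0, 0],
    [0, 0, 0.589, -0.331, 0.175, 0, 0],
    [0, 0, 0.589, -0.331, 0.175, 0, 0],
    [0, 0, 0.589, -0.331, 0.175, 0, 0],
    [0, 0, 0.589, -0.331, 0.175, 0, 0]
  ]
}}

```text
t: 3.1
eef_pos: [0.5123, -0.0907, 0.2601]
tcp_rot: [-3.141, -0.0, 0.71]
wrist_force: [-0.1, -0.1, 0.2]
gripper_width: 0.0856
grip_force: 0.0
```

Request:
{"name": "play_rows", "arguments": {
  "series": [
    [0, 0, 0.589, -0.266, 0.264, 0, 0],
    [0, 0, 0.589, -0.266, 0.264, 0, 0],
    [0, 0, 0.589, -0.266, 0.264, 0, 0],
    [0, 0, 0.589, -0.266, 0.264, 0, 0],
    [0, 0, 0.589, -0.266, 0.264, 0, 0]
  ]
}}

```text
t: 3.6
eef_pos: [0.5046, -0.1844, 0.2601]
tcp_rot: [-3.141, -0.0, 0.414]
wrist_force: [0.0, 0.4, 0.0]
gripper_width: 0.0856
grip_force: 0.0
```

Request:
{"name": "play_rows", "arguments": {
  "series": [
    [0, 0, 0.589, -0.178, 0.33, 0, 0],
    [0, 0, 0.589, -0.178, 0.33, 0, 0],
    [0, 0, 0.589, -0.178, 0.33, 0, 0],
    [0, 0, 0.589, -0.178, 0.33, 0, 0],
    [0, 0, 0.589, -0.178, 0.33, 0, 0]
  ]
}}

```text
t: 4.1
eef_pos: [0.4968, -0.2778, 0.2601]
tcp_rot: [-3.141, -0.0, 0.12]
wrist_force: [-0.6, 0.7, -0.1]
gripper_width: 0.0854
grip_force: 0.0
```

Run:
```python
from h import *
st(); snap('wrist','w1',None,1.5)
f=np.load('pics/w1.npz'); print(-f['R'].T@f['t'],f['R'].round(2).tolist(),f['K'].round(1).tolist())
P,ok=cloud('w1'); q=P[ok]
m=q[(q[:,2]>.075)&(q[:,2]<.09)&(abs(q[:,0]-.4965)<.04)&(abs(q[:,1]+.28)<.05)]
print(len(m)); print(cv2.minAreaRect(m[:,:2].astype(np.float32)*1000), m.min(0),m.max(0))
```

```text
{'t': 4.1, 'joints': [-0.129, 0.511, 0.78, 1.744, -0.407, 1.056, -0.658], 'eef_pos': [0.497, -0.278, 0.26], 'tcp_rot': [-3.141, -0.0, 0.12], 'wrist_force': [-0.565, 0.715, -0.11], 'gripper_width': 0.085, 'grip_force': 0.0}
[ 0.56145851 -0.27111867  0.40306618] [[0.12, -0.99, -0.0], [-0.96, -0.12, 0.26], [-0.26, -0.03, -0.97]] [[307.7, 0.0, 259.9], [0.0, 307.7, 195.8], [0.0, 0.0, 1.0]]
814
((486.85870361328125, -282.8692932128906), (62.738494873046875, 43.68389892578125), 7.9834794998168945) [ 0.45650291 -0.30549387  0.07501456] [ 0.51991981 -0.25761043  0.08477221]
```

View pics/w1.png

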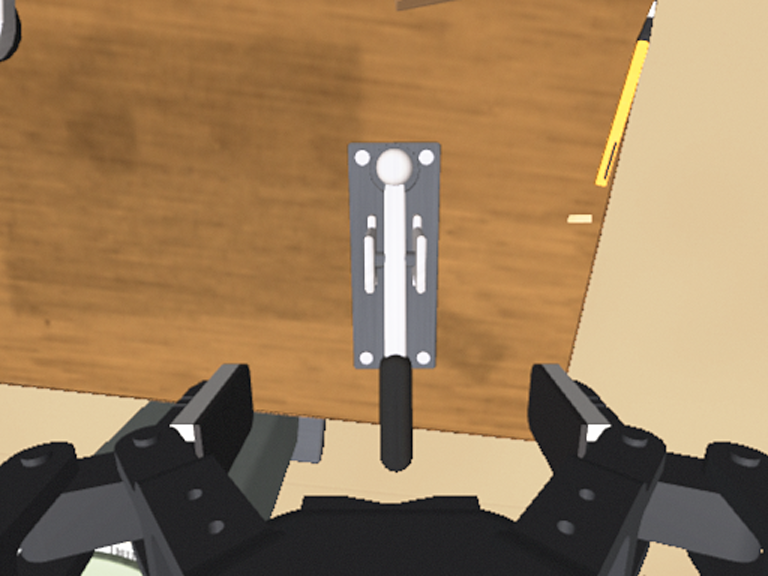

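The wrist view shows the jack aligned with the tool. The foot corners are at (349,143), (440,143), (355,367) and (436,367), the cheeks span about x 365–426, and the saddle is at (394,167).

Run:
```python
from h import *
c=lambda x,y,z: pt('w1',(x+.5)/1.5-.5,(y+.5)/1.5-.5,z)
F=[c(*a,.01) for a in [(349,143),(440,143),(355,367),(436,367)]]
ctr=sum(F)/4; ax=(F[0]+F[1]-F[2]-F[3])/2; e=ax/np.linalg.norm(ax)
print('yaw',np.arctan2(ax[1],ax[0]),'len',np.linalg.norm(ax),'wid',np.linalg.norm(F[0]-F[1]),np.linalg.norm(F[2]-F[3]))
print('origin',ctr+e*.013,'saddle',c(394,166,.045), 'from origin',ctr+e*.08)
print('cheek mid y', (c(365,262,.082)+c(426,262,.082))/2, c(395,233,.082),c(395,293,.082))
```

```text
yaw 0.12752563744371692 len 0.19647356615324066 wid 0.07374245402128446 0.07464815628633596
origin [ 0.4974844  -0.28250178  0.01      ] saddle [ 0.56391467 -0.27325129  0.045     ] from origin [ 0.56394034 -0.27398071  0.01      ]
cheek mid y [ 0.49884819 -0.28208068  0.082     ] [ 0.51916606 -0.27921225  0.082     ] [ 0.47627608 -0.28451965  0.082     ]
```

Run:
```python
from h import *
plan([(.4978,-.2822,.12,.125),(.4978,-.2822,.038,.125)])
```

```text
[0.0, 0.0, -0.011, 0.002, 0.018, 0.561] -> [0.498, -0.282, 0.12, 0.125]
[0.0, 0.0, -0.0, 0.0, 0.0, 0.328] -> [0.498, -0.282, 0.038, 0.125]
```

Request:
{"name": "play_rows", "arguments": {
  "series": [
    [0, 0, -0.011, 0.002, 0.018, 0.15, 0],
    [0, 0, -0.011, 0.002, 0.018, 0.3, 0],
    [0, 0, -0.011, 0.002, 0.018, 0.45, 0],
    [0, 0, -0.011, 0.002, 0.018, 0.561, 0],
    [0, 0, -0.011, 0.002, 0.018, 0.561, 0]
  ]
}}

```text
t: 4.65
eef_pos: [0.4962, -0.2819, 0.1174]
tcp_rot: [-3.139, 0.004, 0.124]
wrist_force: [0.5, 0.3, 0.0]
gripper_width: 0.0854
grip_force: 0.0
```

Request:
{"name": "play_rows", "arguments": {
  "series": [
    [0, 0, 0, 0, 0, 0.1, 0],
    [0, 0, 0, 0, 0, 0.18, 0],
    [0, 0, 0, 0, 0, 0.26, 0],
    [0, 0, 0, 0, 0, 0.328, 0],
    [0, 0, 0, 0, 0, 0.328, 0]
  ]
}}

```text
t: 5.15
eef_pos: [0.4974, -0.2832, 0.038]
tcp_rot: [-3.141, 0.001, 0.123]
wrist_force: [0.4, -0.2, 1.3]
gripper_width: 0.0853
grip_force: 0.0
```

Request:
{"name": "play_rows", "arguments": {
  "series": [
    [0, 0, 0, 0, 0, 0, 0.3],
    [0, 0, 0, 0, 0, 0, 0.6],
    [0, 0, 0, 0, 0, 0, 1],
    [0, 0, 0, 0, 0, 0, 1],
    [0, 0, 0, 0, 0, 0, 1]
  ],
  "squeeze": 70
}}

```text
t: 5.65
eef_pos: [0.4978, -0.2838, 0.0393]
tcp_rot: [-3.141, -0.002, 0.122]
wrist_force: [-2.1, 5.6, 15.2]
gripper_width: 0.0434
grip_force: 70.6
```

Request:
{"name": "play_rows", "arguments": {
  "series": [
    [0, 0, 0, 0, 0, 0, 1],
    [0, 0, 0, 0, 0, -0.03, 1],
    [0, 0, 0, 0, 0, -0.06, 1],
    [0, 0, 0, 0, 0, -0.1, 1],
    [0, 0, 0, 0, 0, -0.1, 1]
  ]
}}

```text
t: 6.15
eef_pos: [0.4977, -0.2845, 0.0645]
tcp_rot: [3.141, -0.002, 0.121]
wrist_force: [0.2, -0.9, -6.8]
gripper_width: 0.0433
grip_force: 72.8
```

Run:
```python
from h import *
plan([(.4855,.0152,.0645,-.07)],ds=.16)
```

```text
[0.0, 0.0, 0.191, 0.048, -0.598, 0.0] -> [0.492, -0.135, 0.065, 0.026]
[0.0, 0.0, 0.191, -0.009, -0.6, 0.0] -> [0.486, 0.015, 0.064, -0.07]
```

Request:
{"name": "play_rows", "arguments": {
  "series": [
    [0, 0, 0.04, 0.01, -0.12, 0, 1],
    [0, 0, 0.08, 0.02, -0.25, 0, 1],
    [0, 0, 0.12, 0.03, -0.38, 0, 1],
    [0, 0, 0.16, 0.04, -0.5, 0, 1],
    [0, 0, 0.191, 0.048, -0.598, 0, 1]
  ]
}}

```text
t: 6.65
eef_pos: [0.4908, -0.1325, 0.063]
tcp_rot: [-3.141, 0.0, 0.026]
wrist_force: [0.5, 0.7, -6.7]
gripper_width: 0.0433
grip_force: 74.0
```

Request:
{"name": "play_rows", "arguments": {
  "series": [
    [0, 0, 0.05, 0, -0.15, 0, 1],
    [0, 0, 0.1, 0, -0.3, 0, 1],
    [0, 0, 0.15, -0.005, -0.45, 0, 1],
    [0, 0, 0.19, -0.009, -0.55, 0, 1],
    [0, 0, 0.191, -0.009, -0.6, 0, 1]
  ]
}}

```text
t: 7.15
eef_pos: [0.4845, 0.0182, 0.0629]
tcp_rot: [-3.141, 0.0, -0.067]
wrist_force: [0.2, -0.1, -6.2]
gripper_width: 0.0435
grip_force: 74.1
```

Request:
{"name": "play_rows", "arguments": {
  "series": [
    [0, 0, 0, 0, 0, 0.03, 1],
    [0, 0, 0, 0, 0, 0.05, 1],
    [0, 0, 0, 0, 0, 0.08, 1],
    [0, 0, 0, 0, 0, 0.08, 1],
    [0, 0, 0, 0, 0, 0.08, 1]
  ]
}}

```text
t: 7.65
eef_pos: [0.4848, 0.0147, 0.0429]
tcp_rot: [3.141, 0.0, -0.071]
wrist_force: [-0.7, -0.1, -5.9]
gripper_width: 0.0436
grip_force: 73.9
```

Run:
```python
from h import *
st(); snap('wrist','w2',None,1.5)
P,ok=cloud('w2')
f=np.load('pics/w2.npz'); print(-f['R'].T@f['t'])
```

```text
{'t': 7.65, 'joints': [-0.582, 0.723, 0.596, 2.116, -0.805, 0.541, -1.026], 'eef_pos': [0.485, 0.015, 0.043], 'tcp_rot': [3.141, 0.0, -0.071], 'wrist_force': [-0.697, -0.125, -5.894], 'gripper_width': 0.044, 'grip_force': 73.93}
[0.54971407 0.00897347 0.18583491]
```

View pics/w2.png

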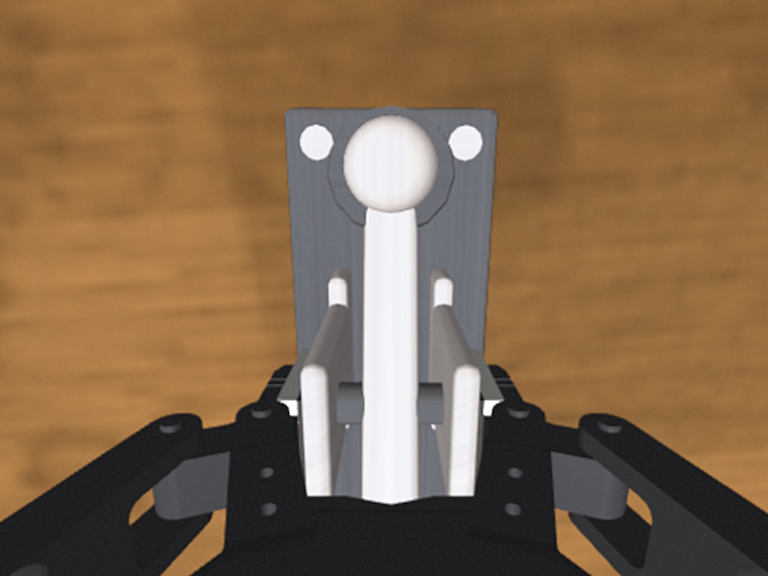

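Run:
```python
from h import *
s=robot.state(); T=np.array(s['eef_pos']); y=s['tcp_rot'][2]
c=lambda x,y,z: pt('w2',(x+.5)/1.5-.5,(y+.5)/1.5-.5,z)
S=c(390,163,.048); print('saddle',S,'rel',Ro.from_euler('z',-y).apply(S-T))
A,B=c(286,108,.014),c(497,108,.014); w=A-B; print('foot front',(A+B)/2,np.linalg.norm(w),'yaw',np.arctan2(-w[0],w[1]))
for n in ['top0','sc0']:
    P,ok=cloud(n); q=P[ok]
    m=q[(q[:,2]>.08)&(q[:,2]<.1)&(q[:,0]>.57)&(q[:,0]<.645)&(abs(q[:,1])<.06)]
    print(n,len(m),m.min(0),m.max(0)); 
    for x in (.61,.62,.63): 
        r=m[abs(m[:,0]-x)<.006]; print(x,r[:,1].min(),r[:,1].max())
```

```text
saddle [0.55131147 0.00890714 0.048     ] rel [ 0.06671898 -0.00126374  0.0049264 ]
foot front [0.57002061 0.00707488 0.014     ] 0.073362344518552 yaw -0.07053740899578435
top0 258 [ 0.59796754 -0.02464146  0.08069523] [0.64488091 0.03015542 0.09664951]
0.61 -0.01829772743580388 0.030155420474577057
0.62 -0.021391874279028285 0.03013306328530449
0.63 -0.021470436956012806 0.030074595189401893
sc0 145 [ 0.59117244 -0.02547362  0.08025531] [0.64473752 0.03245017 0.09307418]
0.61 -0.021051679752459793 0.032450167184129776
0.62 -0.02547361953121492 0.032450167184129776
0.63 -0.02547361953121492 0.027437050462282953
```

The saddle sits 66.7 mm ahead of the grasp. It has to go 71 mm forward along tool x, with almost no sideways shift.

Request:
{"name": "play_rows", "arguments": {
  "series": [
    [0, 0, 0, 0.06, 0, 0, 1],
    [0, 0, 0, 0.12, -0.001, 0, 1],
    [0, 0, 0, 0.18, -0.002, 0, 1],
    [0, 0, 0, 0.24, -0.003, 0, 1],
    [0, 0, 0, 0.283, -0.004, 0, 1]
  ]
}}

```text
t: 8.2
eef_pos: [0.5564, 0.0114, 0.0432]
tcp_rot: [3.141, -0.001, -0.07]
wrist_force: [-0.1, 0.6, -6.1]
gripper_width: 0.0431
grip_force: 74.2
```

Request:
{"name": "play_rows", "arguments": {
  "series": [
    [0, 0, 0, 0, 0, 0, 1],
    [0, 0, 0, 0, 0, 0, 1],
    [0, 0, 0, 0, 0, 0.006, 1],
    [0, 0, 0, 0, 0, 0.012, 1],
    [0, 0, 0, 0, 0, 0.016, 1]
  ]
}}

```text
t: 8.7
eef_pos: [0.5551, 0.0117, 0.0393]
tcp_rot: [-3.141, 0.0, -0.07]
wrist_force: [-10.2, 2.8, 25.7]
gripper_width: 0.0433
grip_force: 77.8
```

Run:
```python
from h import *
st(); snap('scene','sc1',(220,150,380,270),5); snap('wrist','w3',None,1.5)
```

```text
{'t': 8.7, 'joints': [-0.552, 0.809, 0.624, 1.937, -0.772, 0.652, -1.072], 'eef_pos': [0.555, 0.012, 0.039], 'tcp_rot': [-3.141, 0.0, -0.07], 'wrist_force': [-10.189, 2.81, 25.677], 'gripper_width': 0.043, 'grip_force': 77.781}
```

View pics/sc1.png

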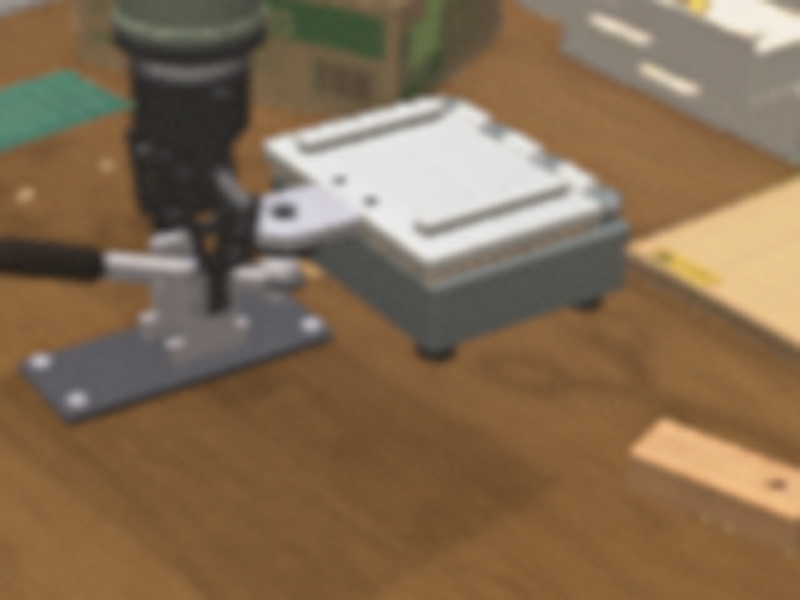

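View pics/w3.png

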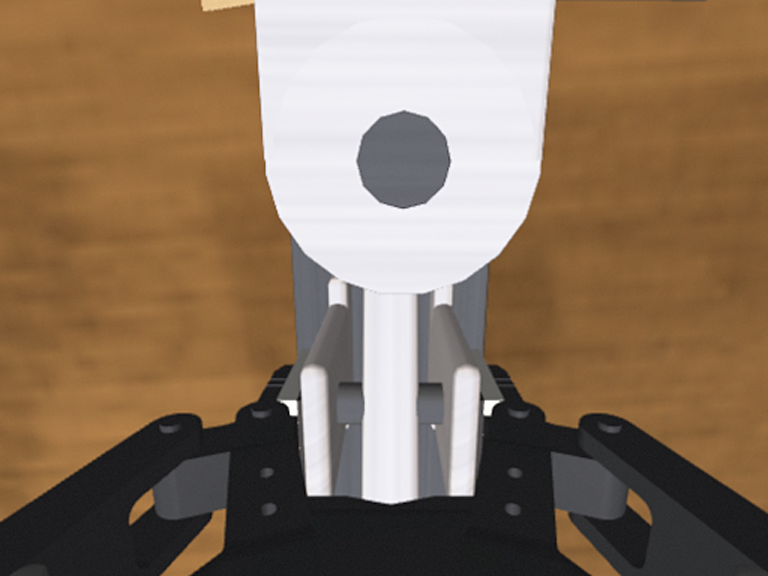

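The foot is on the table and the lug is over the saddle. In the wrist view the bolt is at (403,160), about 13 px right of the lever axis at x = 390. I'll work that offset out.

Run:
```python
from h import *
s=robot.state(); T=np.array(s['eef_pos']); y=s['tcp_rot'][2]
c=lambda x,y,z: pt('w3',(x+.5)/1.5-.5,(y+.5)/1.5-.5,z)
r=Ro.from_euler('z',-y)
for n,b in [('bolt',c(403,160,.092)),('lugend',c(403,294,.087)),('lugR',c(540,170,.087)),('lugL',c(265,170,.087))]: print(n,b.round(4),r.apply(b-T).round(4))
for z in (.044,.048): 
    p=pt('w2',(390.5)/1.5-.5,(163.5)/1.5-.5,z); print('saddle rel', r.apply(p-np.array([.4848,.0147,.0429])).round(4))
```

```text
bolt [0.6214 0.0035 0.092 ] [ 0.0668 -0.0035  0.0526]
lugend [0.594  0.0051 0.087 ] [ 0.0394 -0.0039  0.0476]
lugR [ 0.6177 -0.0237  0.087 ] [ 0.065  -0.031   0.0476]
lugL [0.6215 0.031  0.087 ] [0.065  0.0239 0.0476]
saddle rel [ 0.0668 -0.0011  0.0011]
saddle rel [ 0.0668 -0.0011  0.0051]
```

Longitudinally it is spot on, and sideways it is 2.4 mm off. I'll lift slightly, shift and set down.

Request:
{"name": "play_rows", "arguments": {
  "series": [
    [0, 0, 0, 0, 0, -0.014, 1],
    [0, 0, 0, 0, 0.005, -0.014, 1],
    [0, 0, 0, 0, 0.01, -0.014, 1],
    [0, 0, 0, 0, 0.01, -0.008, 1],
    [0, 0, 0, 0, 0.01, -0.003, 1]
  ]
}}

```text
t: 9.3
eef_pos: [0.5552, 0.0091, 0.0396]
tcp_rot: [3.142, 0.0, -0.07]
wrist_force: [0.3, 0.3, -6.5]
gripper_width: 0.0435
grip_force: 74.2
```

Request:
{"name": "play_rows", "arguments": {
  "series": [
    [0, 0, 0, 0, 0, 0, 1],
    [0, 0, 0, 0, 0, 0, 0.6],
    [0, 0, 0, 0, 0, 0, 0.3],
    [0, 0, 0, 0, 0, 0, 0],
    [0, 0, 0, 0, 0, 0, 0]
  ]
}}

```text
t: 9.8
eef_pos: [0.5555, 0.0091, 0.04]
tcp_rot: [-3.142, -0.0, -0.07]
wrist_force: [-0.4, -0.3, -0.2]
gripper_width: 0.084
grip_force: 0.0
```

Run:
```python
from h import *
s=st(); plan([(.5551,s['eef_pos'][1],.17,-.07),(.445,.017,.17,-.07)])
```

```text
{'t': 9.8, 'joints': [-0.548, 0.808, 0.625, 1.937, -0.771, 0.652, -1.069], 'eef_pos': [0.555, 0.009, 0.04], 'tcp_rot': [-3.142, -0.0, -0.07], 'wrist_force': [-0.381, -0.335, -0.208], 'gripper_width': 0.084, 'grip_force': 0.0}
[0.0, 0.0, 0.0, -0.002, 0.0, -0.52] -> [0.555, 0.009, 0.17, -0.07]
[0.0, 0.0, -0.0, -0.442, -0.001, 0.0] -> [0.445, 0.017, 0.17, -0.07]
```

Request:
{"name": "play_rows", "arguments": {
  "series": [
    [0, 0, 0, 0, 0, -0.1, 0],
    [0, 0, 0, 0, 0, -0.25, 0],
    [0, 0, 0, 0, 0, -0.4, 0],
    [0, 0, 0, 0, 0, -0.52, 0],
    [0, 0, 0, 0, 0, -0.52, 0]
  ]
}}

```text
t: 10.3
eef_pos: [0.5569, 0.009, 0.1734]
tcp_rot: [-3.14, -0.005, -0.07]
wrist_force: [0.8, -0.4, -0.3]
gripper_width: 0.0853
grip_force: 0.0
```

Request:
{"name": "play_rows", "arguments": {
  "series": [
    [0, 0, 0, -0.1, 0, 0, 0.5],
    [0, 0, 0, -0.22, 0, 0, 1],
    [0, 0, 0, -0.34, 0, 0, 1],
    [0, 0, 0, -0.442, 0, 0, 1],
    [0, 0, 0, -0.442, 0, 0, 1]
  ],
  "squeeze": 40
}}

```text
t: 10.8
eef_pos: [0.4422, 0.0172, 0.1695]
tcp_rot: [-3.14, 0.002, -0.07]
wrist_force: [0.9, 0.2, -0.2]
gripper_width: 0.0125
grip_force: 0.0
```

Run:
```python
from h import *
st(); snap('wrist','w4',None,1.5)
```

```text
{'t': 10.8, 'joints': [-0.838, 0.477, 0.888, 2.151, -0.548, 0.756, -1.231], 'eef_pos': [0.442, 0.017, 0.169], 'tcp_rot': [-3.14, 0.002, -0.07], 'wrist_force': [0.933, 0.196, -0.191], 'gripper_width': 0.013, 'grip_force': 0.0}
```

View pics/w4.png

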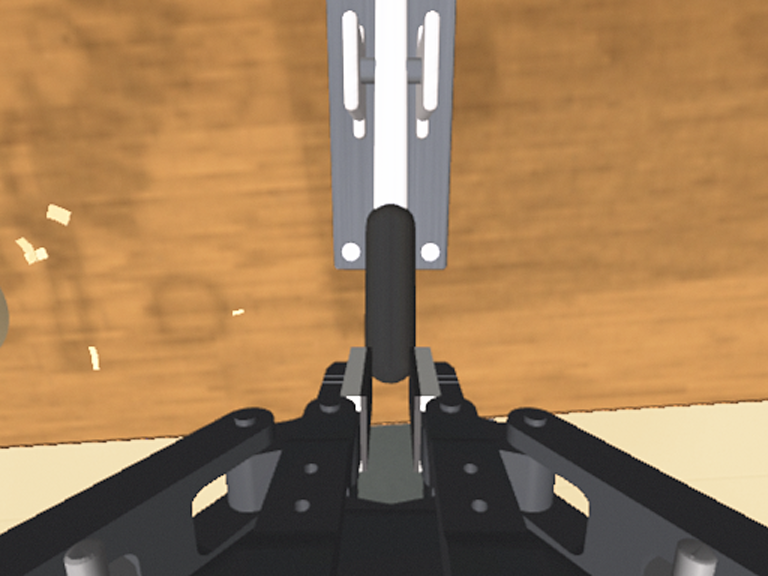

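Request:
{"name": "play_rows", "arguments": {
  "series": [
    [0, 0, 0, 0.01, 0, 0.05, 1],
    [0, 0, 0, 0.01, 0, 0.1, 1],
    [0, 0, 0, 0.01, 0, 0.15, 1],
    [0, 0, 0, 0.01, 0, 0.19, 1],
    [0, 0, 0, 0.01, 0, 0.2, 1]
  ]
}}

```text
t: 11.35
eef_pos: [0.447, 0.0163, 0.1184]
tcp_rot: [3.141, 0.002, -0.07]
wrist_force: [-0.3, -0.8, 1.9]
gripper_width: -0.0002
grip_force: 0.5
```

Request:
{"name": "play_rows", "arguments": {
  "series": [
    [0, 0, 0, 0, 0, 0.02, 1],
    [0, 0, 0, 0, 0, 0.04, 1],
    [0, 0, 0, 0, 0, 0.06, 1],
    [0, 0, 0, 0, 0, 0.08, 1],
    [0, 0, 0, 0, 0, 0.1, 1]
  ]
}}

```text
t: 11.85
eef_pos: [0.4474, 0.0168, 0.0945]
tcp_rot: [-3.141, 0.0, -0.07]
wrist_force: [-2.4, 0.5, 9.4]
gripper_width: 0.0001
grip_force: 4.0
```

Run:
```python
from h import *
c=lambda x,y,z: pt('w4',(x+.5)/1.5-.5,(y+.5)/1.5-.5,z)
A,B=c(335,268,.01),c(448,268,.01); print((A+B)/2,np.linalg.norm(A-B),'expect .4426 .0169')
st()
```

```text
[0.44293948 0.01539147 0.01      ] 0.07555415910381126 expect .4426 .0169
{'t': 11.85, 'joints': [-0.69, 0.6, 0.706, 2.191, -0.715, 0.593, -1.093], 'eef_pos': [0.447, 0.017, 0.095], 'tcp_rot': [-3.141, 0.0, -0.07], 'wrist_force': [-2.433, 0.504, 9.409], 'gripper_width': 0.0, 'grip_force': 4.008}
```

Request:
{"name": "play_rows", "arguments": {
  "series": [
    [0, 0, 0, -0.004, 0, 0.02, 1],
    [0, 0, 0, -0.008, 0, 0.04, 1],
    [0, 0, 0, -0.012, 0, 0.06, 1],
    [0, 0, 0, -0.016, 0, 0.08, 1],
    [0, 0, 0, -0.02, 0, 0.1, 1]
  ]
}}

```text
t: 12.35
eef_pos: [0.4428, 0.0171, 0.0697]
tcp_rot: [-3.141, -0.001, -0.07]
wrist_force: [1.6, 1.2, 9.4]
gripper_width: -0.0001
grip_force: 4.8
```

Request:
{"name": "play_rows", "arguments": {
  "series": [
    [0, 0, 0, 0, 0, 0.01, 1],
    [0, 0, 0, 0, 0, 0.02, 1],
    [0, 0, 0, 0, 0, 0.03, 1],
    [0, 0, 0, 0, 0, 0.035, 1],
    [0, 0, 0, 0, 0, 0.035, 1]
  ]
}}

```text
t: 12.85
eef_pos: [0.4424, 0.0171, 0.0609]
tcp_rot: [-3.141, 0.0, -0.07]
wrist_force: [-3.1, 0.8, 7.8]
gripper_width: -0.0
grip_force: 4.1
```

Request:
{"name": "play_rows", "arguments": {
  "series": [
    [0, 0, 0, 0, 0, 0.005, 1],
    [0, 0, 0, 0, 0, 0.01, 1],
    [0, 0, 0, 0, 0, 0.014, 1],
    [0, 0, 0, 0, 0, 0.014, 1],
    [0, 0, 0, 0, 0, 0.014, 1]
  ]
}}

```text
t: 13.35
eef_pos: [0.4425, 0.0171, 0.0577]
tcp_rot: [-3.141, 0.0, -0.07]
wrist_force: [-5.0, 0.8, 17.8]
gripper_width: 0.0001
grip_force: 9.4
```

Run:
```python
from h import *
st(); snap('scene','sc2',(220,150,380,270),5)
```

```text
{'t': 13.35, 'joints': [-0.62, 0.651, 0.604, 2.217, -0.801, 0.501, -1.023], 'eef_pos': [0.442, 0.017, 0.058], 'tcp_rot': [-3.141, 0.0, -0.07], 'wrist_force': [-4.993, 0.815, 17.761], 'gripper_width': 0.0, 'grip_force': 9.357}
```

View pics/sc2.png

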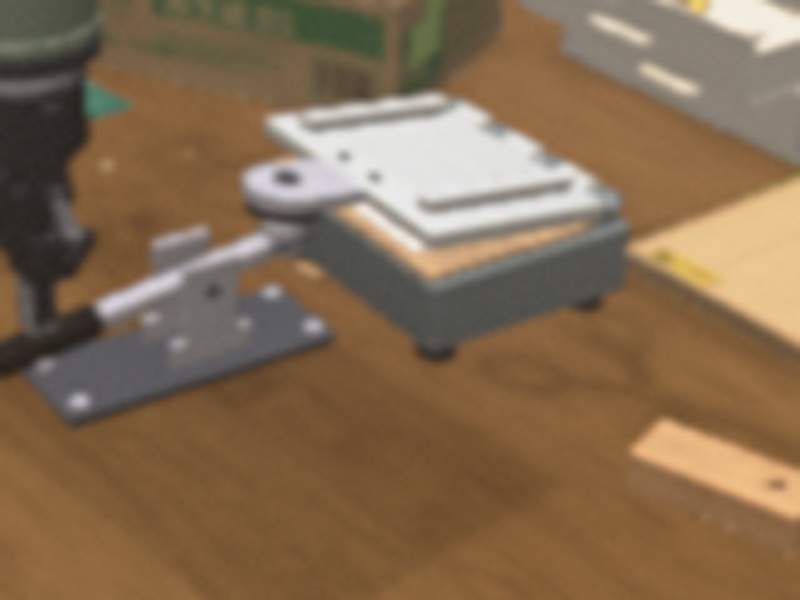

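The plate is raised and the saddle bears on the pad. The handle is at its stop, where the force jumped to 18 N at z = 57.7 mm. I'll hold briefly and then hand in.

Request:
{"name": "play_rows", "arguments": {
  "series": [
    [0, 0, 0, 0, 0, 0.001, 1],
    [0, 0, 0, 0, 0, 0.001, 1],
    [0, 0, 0, 0, 0, 0.001, 1],
    [0, 0, 0, 0, 0, 0.001, 1],
    [0, 0, 0, 0, 0, 0.001, 1]
  ]
}}

```text
t: 13.9
eef_pos: [0.4425, 0.0171, 0.0576]
tcp_rot: [-3.141, -0.0, -0.07]
wrist_force: [-6.4, 0.6, 19.3]
gripper_width: 0.0
grip_force: 10.4
```

Run:
```python
from h import *
s=st()
P,ok=cloud('sc2'); q=P[ok]; m=q[(abs(q[:,0]-.61)<.012)&(abs(q[:,1]-.005)<.02)]; print('lug z',np.percentile(m[:,2],[50,90]))
if s['wrist_force'][2]<35 and s['eef_pos'][2]<.059: print(order.finish_job())
```

```text
{'t': 13.9, 'joints': [-0.619, 0.651, 0.604, 2.217, -0.801, 0.501, -1.022], 'eef_pos': [0.442, 0.017, 0.058], 'tcp_rot': [-3.141, -0.0, -0.07], 'wrist_force': [-6.373, 0.599, 19.283], 'gripper_width': 0.0, 'grip_force': 10.413}
lug z [0.07034609 0.11289816]
the job is handed in; nothing more can be done
None
```

The job is handed in at 13.9 s: the jack stands released under the lift pad, and the arm is holding its handle down at the stop with about 19 N, with the plate raised about 24 mm.

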